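Lock the terminal box cover with its quarter-turn stud

TASK

On the sounder assembly line, the cover of the grey terminal box still lacks one of its two quarter-turn studs. Take the stud with the wing grip out of the black rack, line its foot up with the empty slot in the cover, push it fully home until its flange sits on the cover, then give it a quarter turn so that it locks, like the stud already fitted, and let go. Leave the round-headed thumbscrew in its place in the rack.

Things in the scene. Friction and masses are not known exactly. Their poses are not given: they have to be found in the camera images.
- stud: Loose steel stud, 67 mm tall, 120 g, upright in a rack pocket, any yaw. Origin: centre of foot's underside; z up, x along foot and wing; half turns alike. From z = 0: foot bar 36 (x) x 10 (y) mm, 14 high, its lowest 6 mm a nose 30 x 6; shaft dia 10 to z = 28; flange dia 56, z 28 to 33; wing grip above. In the rack its flange rests on the rack's top, 34 mm above the table.
- wing (a point): Point in the stud's wing grip, 56 mm above the stud's origin (11 mm below the wing's top, 23 mm above the flange's top); same axes as the stud. The wing is an upright plate 44 mm long (x), 12 mm thick (y) and 34 mm high; grip it across its thickness.
- slot (a point): Slot centre on the top face of the fixed box's level cover, 64 mm above the table; x along the slot, z up. Slot 46 (x) x 20 mm through the 8 mm cover, hollow below. The foot passes with stud x along slot x (to 15 degrees). Home: flange on cover, stud origin 28 mm below this; there it turns freely either way, no stop. Across the slot it is locked. Fitted stud: fixed, 136 mm off to -y.
- thumbscrew: Loose steel thumbscrew, stays in the other pocket of the fixed black rack (90 x 240 mm, 34 mm high; round pockets 120 mm apart; which of the two pockets holds it varies). Flange like the stud's but a round head of 34 mm diameter, 33 to 63 mm above its origin. Origin: centre of the shank's underside, z up.
Mind the look-alikes: they are no part of the job. Leave any blue or orange look-alike of the stud alone.

How it is judged:
On the way:
1. the stud, lined up with the slot, is pushed in through it (z of stud in the frame of slot below -0.02 m and horizontal distance between stud and slot below 0.015 m and angle between stud's own z axis and vertical below 0.17 rad and angle between the x axis of stud and the x axis of slot, either way round below 0.5 rad), for 0.1 s.
At the end, for the whole second after the job is handed in: The stud sits in the slot with its origin at least 24 mm below the cover's top face (28 mm is fully home) and within 15 mm of the slot's centre, upright within 10 degrees, its wing turned at least 60 degrees away from the slot's length (90 is a full quarter turn), released and at rest (z of stud in the frame of slot below -0.024 m and horizontal distance between stud and slot below 0.015 m and angle between stud's own z axis and vertical below 0.17 rad and angle between the x axis of stud and the x axis of slot, either way round above 1.05 rad and linear speed of stud below 0.02 m/s and angular speed of stud below 0.2 rad/s); the robot touches nothing.
It fails at once if the thumbscrew is moved more than 30 mm from its place (distance of thumbscrew from where it was at the start of the episode above 0.03 m).
It also fails if it takes over 43 s, if anything falls off the work surface, if the arm or the gripper's body presses on something with over 40 N, if the wrist force passes 120 N, or if a joint passes its speed limit or range.

ROBOT

A 6-joint arm with a two-finger parallel gripper is mounted at the origin on the work surface. World frame = base frame: x ahead of the robot, y to its left, z up, the work surface at z = 0. Lengths are in m, angles in rad, forces in N, time in s.
With the tool pointing down it reaches from about 0.375 to 0.9 m from the base axis. Payload 3.1 kg.
Tool frame: the origin (TCP) lies between the finger pads; the fingertips stand 25 mm ahead of it and the grasp point (between the pads) lies 6 mm ahead of it (ctrl.finger_overhang is the z of the fingertips in the tool frame, in m); z points along the fingers, y is the line along which they close (so a half turn about z gives the same grasp; the last joint's range is limited). The gripper opens to 85 mm and grips with 20 to 120 N. Pads are 22 mm wide; open, the fingers measure 114 mm over their backs; the gripper's body (76 mm by 85 mm) begins 54 mm behind the grasp point. The pads swing forward as they close: fully open they stand 13 mm farther back than shut.
Start: joints at [-1.315, 0.527, 1.433, -0, 1.181, -0.178], TCP at [0.263, -0.567, 0.228] pointing down, gripper open.
Joint ranges: [-3.08, 3.08], [-0.75, 2.2], [0.22, 2.44], [-1.43, 4.57], [0, 2.65], [-2.85, 2.85]. Speed limits (rad/s): [2.79, 2.79, 3.14, 3.14, 3.14, 3.14].

INTERFACE

Orientations are given as a 3x3 rotation matrix whose columns are the frame's x, y, z axes.
In Python, from station import ctrl gives the robot as it stands. The module is installed in compiled form; this text tells all that it offers.
- The arm moves only by the tool servo_tool, never from a script. Its argument "steps" is one flat list of numbers, 4 for each row, row after row: the shift along the tool's x, y, z in mm, then the turn about the tool's z in degrees. A call has 1 to 20 rows; each row is the pose to reach, as a shift and turn from the pose commanded when the call began, along the tool's axes at that moment; what a row does not reach only later rows make up. A row lasts 1/8 s, in which the tool goes at most 62.5 mm and 10.7 degrees, less where a joint would pass 70% of its speed; a pose out of reach is approached as far as the arm can. A call with a gripper value outside its range is refused whole. "claw" is the finger opening in mm, from 0 to 85.4, set as the call begins (left out, the last holds). The fingers move at their own pace and stop on an object; "force" is the grip in N (left out, the last holds). Time passes only in rows, so rows that repeat a pose let the fingers close. It gives the time, the measured TCP pose, the force, the opening and the grip force at its end, in the units of the state.
- ctrl.read_state(): the state, without advancing time (a new reading comes with each control period).
- ctrl.read_camera(name): name is "side" or "top"; returns the picture (400x640x3 uint8, red, green, blue); there is no depth.
- ctrl.camera_info(name): a dict with "vfov" (degrees; the focal length in pixels is half the picture's height over the tangent of half this angle, whatever the lens; pixels are square), "cx", "cy" (the principal point, pixels), "k1" (the pictures are not rectified: a ray, as slopes to the right and down, at radius r is drawn at 1 + k1 r^2 times it, then the intrinsics apply), "rvec" (rotation vector, rad) and "tvec" (3), from world to camera coordinates, as OpenCV has them. Camera axes: x right, y down, z forward; pixel columns grow to the right and rows downward; lengths in m; the calibration is good to about 2 mm. A picture is of the moment at which its call begins. camera_info takes no time and is no camera call.
- ctrl.finish_job(): hands the job in; it is judged then, once.
The state is a dict: "clock": time; "joint_positions": joint angles; "dq": joint speeds; "tau": joint torques, N m; "tcp_pos": TCP position; "orientation": TCP orientation; "wrist_force": force on the tool from outside, world axes, zero at the start; "wrist_torque": the same for the moment, N m; "opening": opening from 0.0 (shut) to 1.0 (fully open); "grasp_force": force on a finger pad.
Only numpy, scipy, OpenCV 4.12 (cv2) and the standard library are available. Lean on these libraries where they do the work, as an engineer would, in place of code of your own. Each camera call takes 0.05 s, during which the arm holds its last target. There are 200 camera calls.

## Working session

There is one attempt and no reset: what is moved stays moved. The work goes in short steps, Python scripts to look and compute and a tool call to move; the robot and the scene stay as the last step left them, time stands still between calls to the robot, and variables do not carry over. Pictures are saved under pics/ and viewed, at most 10 in all, crops included, and the job is handed in when it is done.

Besides the shell and the picture viewer there is one more tool, called after "Emit:" as name(argument=value, ...) on one line, values as JSON. servo_tool: Moves the arm, as the interface text tells. Its arguments: {"type":"object","properties":{"steps":{"type":"array","items":{"type":"number"}},"claw":{"type":"number"},"force":{"type":"number"}},"required":["steps"]}

```bash
mkdir -p pics
cat > h.py <<'E'
import numpy as np, cv2
from station import ctrl
def cam(n):
    i=ctrl.camera_info(n); f=200/np.tan(np.radians(i["vfov"])/2)
    R=cv2.Rodrigues(np.array(i["rvec"],float))[0]
    return i,f,R,np.array(i["tvec"],float)
def unproj(n,u,v,z):
    i,f,R,t=cam(n); d=np.array([(u-i["cx"])/f,(v-i["cy"])/f]); p=d.copy()
    for _ in range(20): p=d/(1+i["k1"]*(p@p))
    ray=R.T@np.array([p[0],p[1],1]); c=-R.T@t
    return c+ray*(z-c[2])/ray[2]
def proj(n,P):
    i,f,R,t=cam(n); q=R@np.array(P,float)+t; p=q[:2]/q[2]; p=p*(1+i["k1"]*(p@p))
    return p*f+[i["cx"],i["cy"]]
def snap(n,name):
    im=ctrl.read_camera(n)[:,:,::-1].copy(); cv2.imwrite(f"pics/{name}.png",im); return im
E
python3 - <<'E'
from h import *
for n in("top","side"):
    snap(n,n+"1"); i,f,R,t=cam(n); print(n,i,-R.T@t)
s=ctrl.read_state(); print(s["clock"],s["tcp_pos"],s["orientation"],ctrl.finger_overhang)
E
```

```text
top {'vfov': 51.83070708908618, 'cx': 308.78501506078504, 'cy': 202.78151332004936, 'k1': -0.09785738393887311, 'rvec': array([ 2.00583258, -2.22222469,  0.22727724]), 'tvec': array([0.03257391, 0.57648261, 0.73754253])} [ 0.41458566 -0.01153855  0.83984989]
side {'vfov': 50.37479100555951, 'cx': 313.22620432475173, 'cy': 193.6558396448706, 'k1': -0.028948419513022534, 'rvec': array([ 0.89854302, -2.33461358,  1.25088715]), 'tvec': array([0.38218114, 0.25738818, 0.67634273])} [-0.00121172  0.56754024  0.58961614]
0.1 [ 0.26257662 -0.56647594  0.22665474] [[ 9.07383988e-01  4.20302367e-01 -4.68543415e-04]
 [ 4.20302495e-01 -9.07382252e-01  1.80596864e-03]
 [ 3.33904913e-04 -1.83563699e-03 -9.99998259e-01]] 0.025
```

View pics/top1.png

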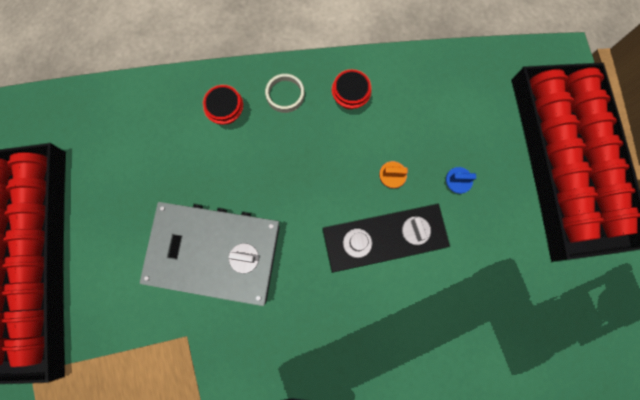

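View pics/side1.png

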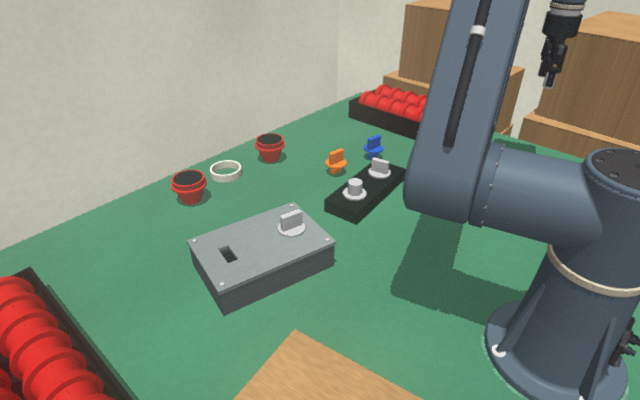

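The top picture shows these candidates:
- Steel wing stud in the black rack at (416,230). This is the one meant: it is grey, has a wing and sits in the rack.
- Round-headed thumbscrew at (357,243).
- Orange (394,174) and blue (460,180) look-alikes on the table.
- Fitted stud on the box at (243,258).

The empty slot is at (175,246). I'll confirm with an enlarged crop.

Run:
```python
from h import *
im=cv2.imread("pics/top1.png"); s=cv2.imread("pics/side1.png")
c=lambda a,x,y:cv2.resize(a[y:y+30,x:x+40],(400,300),interpolation=cv2.INTER_CUBIC)
cv2.imwrite("pics/crop1.png",np.vstack([np.hstack([c(im,396,215),c(im,155,231)]),np.hstack([c(s,360,153),c(s,208,238)])]))
```

```text
(no output)
```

View pics/crop1.png

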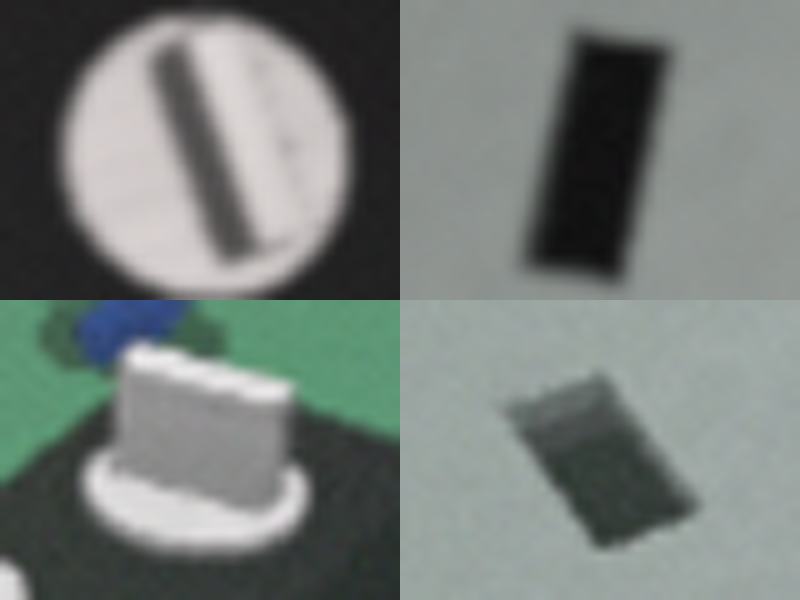

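The crop shows a grey steel wing stud in the rack, and a slot that is empty in both views.

Run:
```python
from h import *
np.set_printoptions(precision=4,suppress=True)
g=lambda n,x0,y0,X,Y,z:unproj(n,x0+(X+.5)/10-.5,y0+(Y+.5)/10-.5,z)
print("flange top",g("top",396,215,207,155,.039),"side",g("side",360,153,197,187,.039))
def yaw(a,b): d=b-a; return np.degrees(np.arctan2(d[1],d[0]))%180
a=g("top",396,215,150,65,.04);b=g("top",396,215,215,260,.04);print("yaw wing base",yaw(a,b))
a=g("top",396,215,187,40,.073);b=g("top",396,215,257,245,.073);print("yaw top edge",yaw(a,b),a,b,np.linalg.norm(a-b))
a=g("side",360,153,120,60,.073);b=g("side",360,153,287,102,.073);print("side top edge",yaw(a,b),a,b,np.linalg.norm(a-b))
T=np.array([g("top",155,231,x-400,y,.064) for x,y in[(570,32),(672,45),(622,283),(520,268)]])
S=np.array([g("side",208,238,x-400,y-300,.064) for x,y in[(500,405),(600,372),(700,508),(600,550)]])
print("slotT",T.mean(0),yaw(T[0],T[3]),yaw(T[1],T[2]),"\n",T);print("slotS",S.mean(0),yaw(S[0],S[3]),yaw(S[1],S[2]),"\n",S)
# circles by code: thresholds
im=cv2.imread("pics/top1.png")
for name,(x,y),z in[("stud",(396,212),.039),("screw",(337,223),.039),("fitted",(222,238),.069)]:
    m=(im[y:y+40,x:x+42].min(2)>(195 if name=="fitted" else 70)).astype(np.uint8)
    c=max(cv2.findContours(m,0,1)[0],key=cv2.contourArea); e=cv2.fitEllipse(cv2.convexHull(c)); print(name,e,unproj("top",x+e[0][0],y+e[0][1],z))
```

```text
flange top [ 0.5047 -0.2322  0.039 ] side [ 0.5018 -0.2346  0.039 ]
yaw wing base 10.083536905870545
yaw top edge 10.405431952837063 [ 0.5231 -0.2224  0.073 ] [ 0.4829 -0.2297  0.073 ] 0.040798116060475446
side top edge 13.105065706339388 [ 0.5211 -0.224   0.073 ] [ 0.4779 -0.2341  0.073 ] 0.04437661599730617
slotT [0.518  0.2377 0.064 ] 165.43101538742377 165.294769626365 
 [[0.5424 0.2418 0.064 ]
 [0.538  0.2221 0.064 ]
 [0.4935 0.2337 0.064 ]
 [0.4981 0.2533 0.064 ]]
slotS [0.5162 0.2356 0.064 ] 164.89868230728396 165.12236451250118 
 [[0.5417 0.2389 0.064 ]
 [0.5353 0.2203 0.064 ]
 [0.4915 0.2319 0.064 ]
 [0.4962 0.2512 0.064 ]]
stud ((19.992326736450195, 18.191421508789062), (28.816619873046875, 30.12516212463379), 135.27467346191406) [ 0.5045 -0.2316  0.039 ]
screw ((20.092941284179688, 19.807350158691406), (29.96162986755371, 30.327686309814453), 130.21798706054688) [ 0.492  -0.1125  0.039 ]
fitted ((21.048002243041992, 25.624622344970703), (16.682613372802734, 25.558429718017578), 90.38428497314453) [0.4721 0.1075 0.069 ]
```

Stud is at about (0.5035, -0.233), yaw about 11°. The slot is at about (0.517, 0.2367), yaw -14.8°. I'm moving above the stud.

Emit:
servo_tool(steps=[50, -28, 10, 3, 100, -56, 20, 6, 150, -84, 30, 9, 200, -112, 40, 12, 250, -140, 50, 13.5, 300, -168, 60, 13.5, 340, -190, 70, 13.5, 359, -201, 82, 13.5, 359, -201, 82, 13.5, 359, -201, 82, 13.5], claw=60, force=60)

```text
clock: 1.35
tcp_pos: [0.5038, -0.2344, 0.1456]
orientation: [[0.98, 0.197, -0.0], [0.197, -0.98, -0.0], [-0.0, 0.0, -1.0]]
wrist_force: [-1.1, -0.1, -0.5]
opening: 0.7
grasp_force: 0.0
```

Run:
```python
from h import *
s=ctrl.read_state(); print(s["clock"],s["tcp_pos"],s["orientation"][:,0],s["joint_positions"])
a=snap("side","side2")
cv2.imwrite("pics/s2.png",cv2.resize(a[60:240,300:500],(800,720))[:600])
```

```text
1.35 [ 0.5037527  -0.23442974  0.14558186] [ 9.80441079e-01  1.96812643e-01 -2.72970284e-04] [-6.36456485e-01  5.46088254e-01  1.68598277e+00 -5.26540408e-04
  9.09469664e-01  7.36557251e-01]
```

View pics/s2.png

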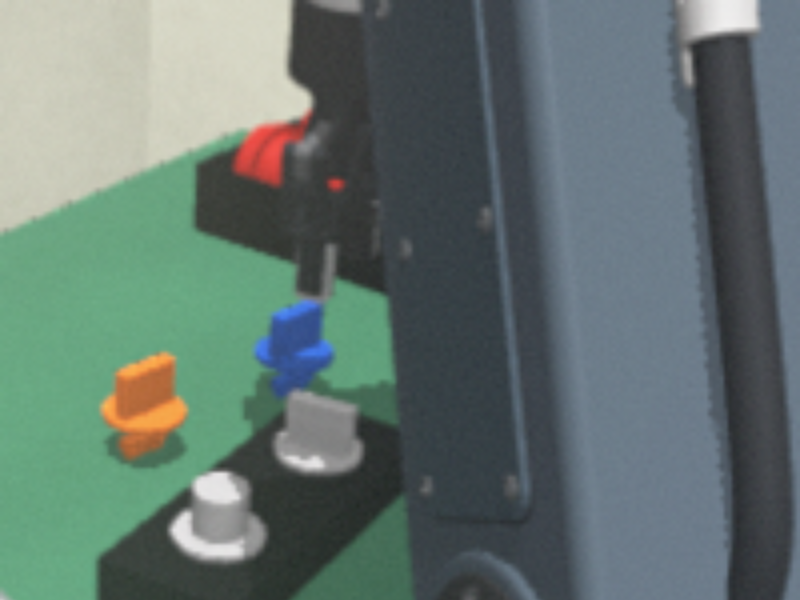

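The side view shows the fingers (about (315,290) in the crop) above the grey wing at (325,425) and clear of everything else. I'm descending and closing.

Emit:
servo_tool(steps=[0, 1, 25, 0, 0, 1, 50, 0, 0, 1, 65, 0, 0, 1, 75, 0, 0, 1, 77, 0, 0, 1, 77, 0])

```text
clock: 2.15
tcp_pos: [0.5045, -0.2351, 0.0689]
orientation: [[0.98, 0.197, 0.001], [0.197, -0.98, -0.001], [0.001, 0.001, -1.0]]
wrist_force: [-0.3, 1.0, 0.5]
opening: 0.703
grasp_force: 0.0
```

Emit:
servo_tool(steps=[0, 0, 0, 0, 0, 0, 0, 0, 0, 0, 0, 0, 0, 0, 0, 0, 0, 0, 0, 0, 0, 0, 0, 0, 0, 0, 0, 0, 0, 0, 0, 0], claw=0, force=70)

```text
clock: 3.15
tcp_pos: [0.5042, -0.2348, 0.0685]
orientation: [[0.98, 0.197, -0.0], [0.197, -0.98, 0.0], [-0.0, -0.0, -1.0]]
wrist_force: [0.7, 0.1, 0.1]
opening: 0.001
grasp_force: 0.0
```

The fingers closed on nothing, so I'm looking again.

Run:
```python
from h import *
a=snap("side","side3");b=snap("top","top3")
cv2.imwrite("pics/c3.png",np.hstack([cv2.resize(a[110:230,310:440],(400,369)),cv2.resize(b[150:270,330:460],(400,369))]))
print(ctrl.read_state()["opening"])
```

```text
-0.00037292282094276085
```

View pics/c3.png

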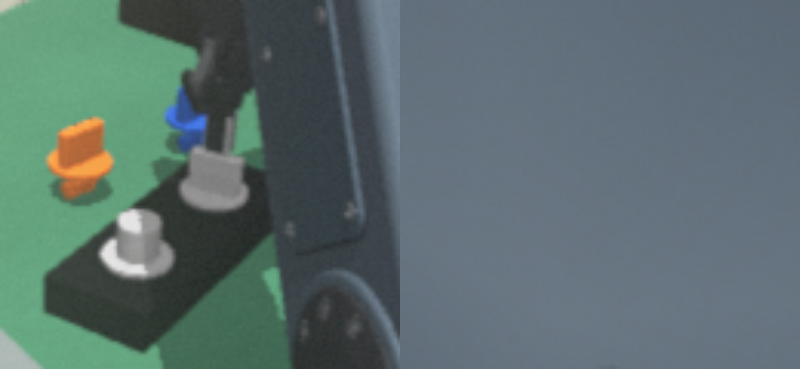

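Run:
```python
from h import *
np.set_printoptions(precision=4,suppress=True)
s=ctrl.read_state(); p=s["tcp_pos"]; print(p,s["clock"],s["joint_positions"],s["wrist_force"])
for z in(.043,.0625,.0685,.12): print(z,proj("side",[p[0],p[1],z]))
print("before", proj("side",[.5038,-.2344,.1206]),proj("side",[.4979,-.205,.134]),proj("side",[.5097,-.264,.134]))
a=cv2.imread("pics/side3.png")
x0,y0=350,120
c=cv2.resize(a[y0:y0+60,x0:x0+80],(800,600),interpolation=cv2.INTER_CUBIC)
for z in(.043,.0625,.0685,.12):
    u=(proj("side",[p[0],p[1],z])-[x0,y0]+.5)*10
    cv2.circle(c,tuple(int(v) for v in u),5,(0,0,255),-1)
cv2.imwrite("pics/c4.png",c)
```

```text
[ 0.5041 -0.2348  0.0685] 3.25 [-0.6368  0.6698  1.7316  0.      0.7403  0.7359] [ 0.2373 -0.6086  0.2059]
0.043 [378.637  169.5556]
0.0625 [379.2673 162.8575]
0.0685 [379.4636 160.7695]
0.12 [381.1953 142.3069]
before [381.2494 142.1778] [376.7029 142.0101] [386.5654 132.5723]
```

View pics/c4.png

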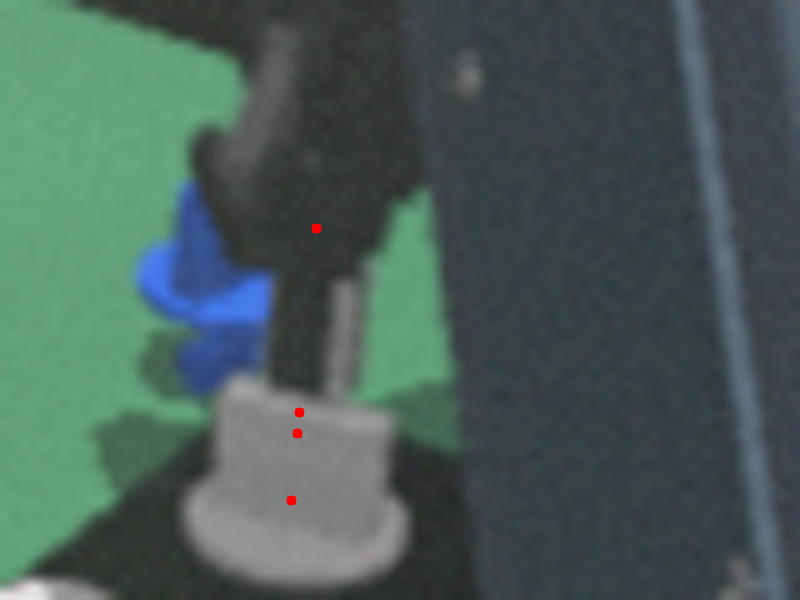

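Run:
```python
from h import *
np.set_printoptions(precision=2,suppress=True)
def tips(p,R,half,z,off):
    return [proj("side",p+R@(np.array([0,s*half,z]))+off) for s in(1,-1)]
R1=np.array([[.9074,.4203,0],[.4203,-.9074,0],[0,0,-1]]);R2=np.array([[.98,.197,0],[.197,-.98,0],[0,0,-1]])
for o in([0,0,0],[0,0,.027],[0,-.03,0],[0.03,-.03,0]):
    o=np.array(o); print(o,"start",*tips(np.array([.2626,-.5665,.2267]),R1,.0427,.012,o),"above",*tips(np.array([.5038,-.2344,.1456]),R2,.03,.016,o),"closed",*tips(np.array([.5041,-.2348,.0685]),R2,0,.025,o))
a=cv2.imread("pics/side1.png")[0:100,500:620]; b=cv2.imread("pics/side2.png")[60:160,350:420]
cv2.imwrite("pics/c5.png",np.hstack([cv2.resize(a,(480,400),interpolation=cv2.INTER_CUBIC),cv2.resize(b,(280,400),interpolation=cv2.INTER_CUBIC)]))
```

```text
[0 0 0] start [537.74  87.58] [542.19  99.15] above [386.36 134.21] [376.56 143.68] closed [378.68 169.39] [378.68 169.39]
[0.   0.   0.03] start [540.69  77.35] [545.41  88.38] above [387.35 124.17] [377.46 133.34] closed [379.55 160.07] [379.55 160.07]
[ 0.   -0.03  0.  ] start [541.57  84.7 ] [546.18  95.87] above [393.06 130.36] [383.73 139.49] closed [385.36 165.02] [385.36 165.02]
[ 0.03 -0.03  0.  ] start [529.99  82.1 ] [533.79  92.92] above [383.17 127.01] [373.58 135.85] closed [375.81 161.23] [375.81 161.23]
```

View pics/c5.png

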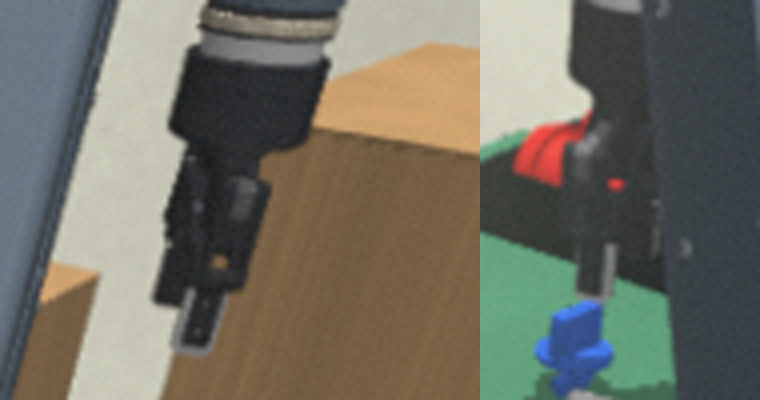

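In all three side pictures the fingertips appear about 27–30 mm higher than the reported pose implies: at the start (548,87), above the stud (379,134), and closed (381,159). The fingers shut just above the wing's top. I'll open, go about 26 mm lower while watching the force, and close again.

Emit:
servo_tool(steps=[0, 0, -4, 0, 0, 0, -4, 0, 0, 0, -4, 0, 0, 0, -4, 0, 0, 0, 6, 0, 0, 0, 12, 0, 0, 0, 18, 0, 0, 0, 24, 0, 0, 0, 26, 0, 0, 0, 26, 0], claw=45)

```text
clock: 4.5
tcp_pos: [0.5041, -0.2347, 0.0423]
orientation: [[0.98, 0.197, -0.0], [0.197, -0.98, 0.0], [-0.0, -0.0, -1.0]]
wrist_force: [-0.4, 0.8, 0.3]
opening: 0.527
grasp_force: 0.0
```

Emit:
servo_tool(steps=[0, 0, 0, 0, 0, 0, 0, 0, 0, 0, 0, 0, 0, 0, 0, 0, 0, 0, 0, 0, 0, 0, 0, 0], claw=0, force=70)

```text
clock: 5.25
tcp_pos: [0.5044, -0.2349, 0.043]
orientation: [[0.98, 0.197, 0.001], [0.197, -0.98, -0.0], [0.001, 0.001, -1.0]]
wrist_force: [-0.3, 0.7, 6.3]
opening: 0.125
grasp_force: 70.3
```

It has gripped: opening about 10.7 mm at 70 N. Lifting.

Emit:
servo_tool(steps=[0, 0, -8, 0, 0, 0, -20, 0, 0, 0, -40, 0, 0, 0, -65, 0, 0, 0, -90, 0, 0, 0, -108, 0, 0, 0, -115, 0, 0, 0, -115, 0])

```text
clock: 6.25
tcp_pos: [0.5042, -0.2348, 0.1579]
orientation: [[0.98, 0.197, 0.001], [0.197, -0.98, -0.0], [0.0, 0.001, -1.0]]
wrist_force: [0.4, -0.3, -1.9]
opening: 0.124
grasp_force: 69.7
```

Emit:
servo_tool(steps=[5, -20, 0, 1, 13, -58, 0, 3, 22, -98, 0, 6, 32, -138, 0, 8, 41, -178, 0, 10, 50, -218, 0, 12, 59, -258, 0, 14, 68, -298, 0, 16, 77, -338, 0, 19, 86, -376, 0, 94, 95, -415, 0, 24, 102, -445, 0, 26, 105, -460, 0, 26, 105, -460, 0, 26, 105, -460, 0, 26])

```text
clock: 8.12
tcp_pos: [0.5163, 0.2358, 0.1572]
orientation: [[0.967, -0.253, -0.001], [-0.253, -0.967, -0.001], [-0.001, 0.001, -1.0]]
wrist_force: [0.1, 0.1, -0.4]
opening: 0.126
grasp_force: 69.6
```

One row had a typo in the turn (94 where I meant about 21). The rate limit absorbed it and the final yaw is right. I'll lower until the foot is just above the cover, then look.

Emit:
servo_tool(steps=[0, 0, 15, 0, 0, 0, 27, 0, 0, 0, 32, 0, 0, 0, 32, 0])

```text
clock: 8.62
tcp_pos: [0.5162, 0.2366, 0.1247]
orientation: [[0.967, -0.253, -0.002], [-0.253, -0.967, -0.0], [-0.001, 0.001, -1.0]]
wrist_force: [0.5, 0.3, -0.4]
opening: 0.129
grasp_force: 69.6
```

Run:
```python
from h import *
np.set_printoptions(precision=1,suppress=True)
s=ctrl.read_state(); p=s["tcp_pos"]; print(p)
a=snap("side","side6");b=snap("top","top6")
# predicted stud points: origin z = reading-.037
for n,im,x0,y0 in(("side",a,185,185),("top",b,125,200)):
    sc=5; c=cv2.resize(im[y0:y0+100,x0:x0+80],(400,500),interpolation=cv2.INTER_CUBIC)
    R=s["orientation"]; o=p-[0,0,.037]
    def dot(P,col):
        u=(proj(n,P)-[x0,y0]+.5)*sc; cv2.circle(c,tuple(int(v) for v in u),2,col,-1); return u
    for z in(0.,): 
        for sx in(-1,1): dot(o+R[:,0]*sx*.015+[0,0,z],(0,0,255))
    for t in np.linspace(0,6.28,24): dot(o+[.028*np.cos(t),.028*np.sin(t),.028],(255,0,0))
    if n=="side": A=c
    else: cv2.imwrite("pics/c6.png",np.hstack([A,c]))
```

```text
[0.5 0.2 0.1]
```

View pics/c6.png

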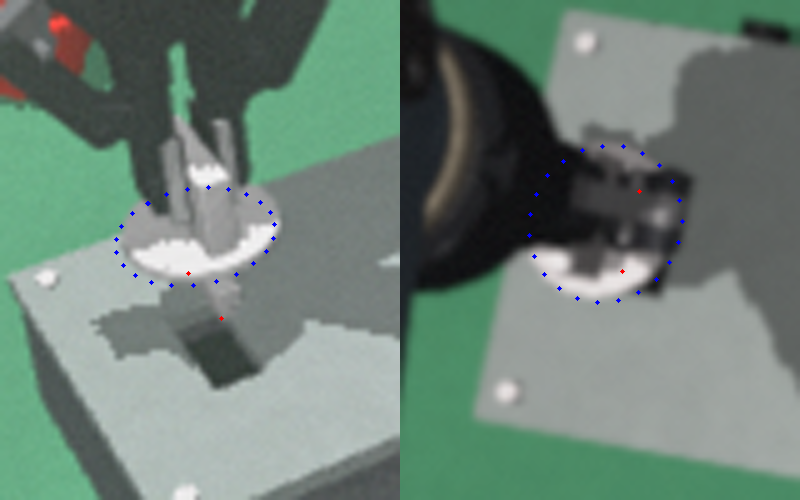

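Left crop: the foot hangs at about (227,312), above the slot at (220,350), and aligned with it. The flange matches the prediction within about 3 mm in both views, inside the 5 mm slack. I'm lowering it carefully.

Emit:
servo_tool(steps=[0, 0, 12, 0, 0, 0, 20, 0, 0, 0, 24, 0, 0, 0, 27, 0, 0, 0, 30, 0, 0, 0, 33, 0, 0, 0, 36, 0, 0, 0, 36, 0])

```text
clock: 9.72
tcp_pos: [0.5164, 0.2368, 0.0893]
orientation: [[0.967, -0.253, -0.0], [-0.253, -0.967, -0.0], [-0.0, 0.0, -1.0]]
wrist_force: [0.6, -0.1, -1.1]
opening: 0.126
grasp_force: 69.6
```

Foot is about 12 mm in with no contact force. Continuing to home.

Emit:
servo_tool(steps=[0, 0, 4, 0, 0, 0, 8, 0, 0, 0, 11, 0, 0, 0, 13, 0, 0, 0, 15, 0, 0, 0, 16, 0, 0, 0, 16, 0])

```text
clock: 10.6
tcp_pos: [0.5166, 0.2369, 0.0735]
orientation: [[0.968, -0.253, -0.0], [-0.253, -0.968, 0.0], [-0.0, -0.0, -1.0]]
wrist_force: [0.2, -0.5, -1.7]
opening: 0.126
grasp_force: 69.6
```

Emit:
servo_tool(steps=[0, 0, 0.5, 0, 0, 0, 1, 0, 0, 0, 1.5, 0, 0, 0, 2, 0, 0, 0, 2, 0])

```text
clock: 11.22
tcp_pos: [0.5167, 0.2369, 0.0729]
orientation: [[0.968, -0.253, 0.001], [-0.253, -0.968, 0.0], [0.001, -0.0, -1.0]]
wrist_force: [-2.0, -1.4, 8.7]
opening: 0.129
grasp_force: 71.1
```

The flange is seated, with contact at z reading 0.0729 as predicted. Now the quarter turn, with light pressure.

Emit:
servo_tool(steps=[0, 0, -0.5, -5, 0, 0, -0.5, -13, 0, 0, -0.5, -21, 0, 0, -0.5, -29, 0, 0, -0.5, -37, 0, 0, -0.5, -45, 0, 0, -0.5, -53, 0, 0, -0.5, -61, 0, 0, -0.5, -69, 0, 0, -0.5, -77, 0, 0, -0.5, -84, 0, 0, -0.5, -89, 0, 0, -0.5, -90, 0, 0, -0.5, -90, 0, 0, -0.5, -90])

```text
clock: 13.1
tcp_pos: [0.5172, 0.2373, 0.0729]
orientation: [[0.254, 0.967, 0.002], [0.967, -0.254, 0.001], [0.001, 0.001, -1.0]]
wrist_force: [-1.1, 1.0, 5.5]
opening: 0.127
grasp_force: 70.6
```

Turned, still seated. Releasing slowly and withdrawing straight up.

Emit:
servo_tool(steps=[0, 0, 0, 0, 0, 0, 0, 0, 0, 0, 0, 0, 0, 0, 0, 0, 0, 0, 0, 0, 0, 0, 0, 0], claw=45)

```text
clock: 13.85
tcp_pos: [0.5165, 0.2369, 0.072]
orientation: [[0.253, 0.968, -0.0], [0.968, -0.253, -0.0], [-0.0, -0.0, -1.0]]
wrist_force: [-0.3, 0.1, -1.1]
opening: 0.526
grasp_force: 0.0
```

Emit:
servo_tool(steps=[0, 0, -10, 0, 0, 0, -25, 0, 0, 0, -45, 0, 0, 0, -75, 0, 0, 0, -110, 0, 50, -60, -130, 0, 0, -120, -130, 0, 0, -180, -130, 0, 0, -180, -130, 0, 0, -180, -130, 0])

```text
clock: 15.1
tcp_pos: [0.3423, 0.2829, 0.2031]
orientation: [[0.251, 0.968, 0.002], [0.968, -0.251, 0.001], [0.001, 0.002, -1.0]]
wrist_force: [0.9, -0.2, 0.2]
opening: 0.529
grasp_force: 0.0
```

Run:
```python
from h import *
s=ctrl.read_state(); print(s["clock"],s["tcp_pos"],s["wrist_force"])
a=snap("side","side8");b=snap("top","top8")
cv2.imwrite("pics/c8.png",np.hstack([cv2.resize(a[140:320,180:360],(400,400)),cv2.resize(b[170:330,120:280],(400,400))]))
```

```text
15.1 [0.34232505 0.28285274 0.20313367] [ 0.85344657 -0.20803342  0.17134722]
```

View pics/c8.png

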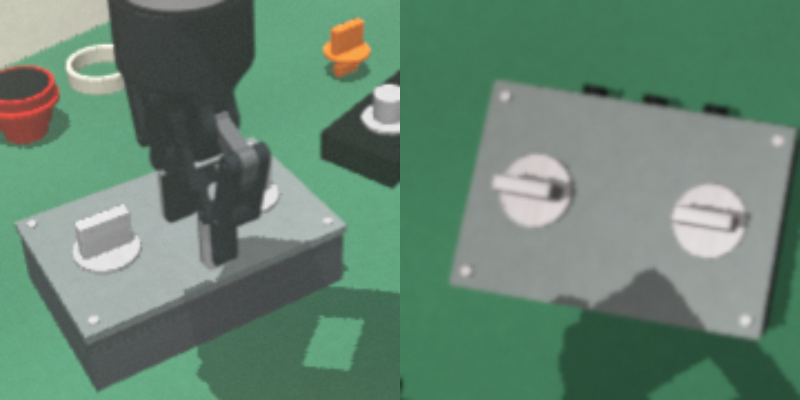

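The stud sits flat on the cover at (535,190) in the top crop. Its wing is parallel to the fitted stud's at (708,220), the gripper is clear, and the thumbscrew is still in the rack.

```bash
python3 -c "
from station import ctrl
print(ctrl.finish_job())"
```

```text
the job is handed in; nothing more can be done
None
```

The stud is in the empty slot with its flange on the cover, turned a quarter turn and released, the thumbscrew is still in the rack, and the job was handed in at about 15 s with no verdict returned.

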